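# Put away the test bench

## Task

The testing is over, so sort the things on the desk into their trays: the red-capped bottle stands in the red tray, the blue-capped bottle in the blue tray, both brass weights in the wooden tray and the folded loupe in the white tray. Bottles and weights stand upright and the loupe lies flat as it does now, each on the floor of its tray. The yellow-capped bottle beside them is still in use: leave it standing where it is.

Things in the scene. Friction and masses are not known exactly. Their poses are not given: they have to be found in the camera images.
- red_bottle_mid (a point): Dropper bottle standing upright, white with a red screw cap and a red band; 84 mm tall. Round body 31 mm across up to 47 mm height, cap 21 mm across from 47 to 83 mm. This point is on its axis, 42 mm above its foot; its z axis points up.
- blue_bottle_mid (a point): Dropper bottle standing upright, white with a blue screw cap and a blue band; 84 mm tall. Round body 31 mm across up to 47 mm height, cap 21 mm across from 47 to 83 mm. This point is on its axis, 42 mm above its foot; its z axis points up.
- yellow_bottle_mid (a point): Dropper bottle standing upright, white with a yellow screw cap and a yellow band; 84 mm tall. Round body 31 mm across up to 47 mm height, cap 21 mm across from 47 to 83 mm. This point is on its axis, 42 mm above its foot; its z axis points up. It is to be left alone. (More bottles stand far away at the back of the desk; they belong to the room.)
- big_weight_mid (a point): Larger brass weight, 200 g, standing upright: round, 30 mm across, 34 mm tall, with a narrower knob at the top; solid for contact, tapering from the shoulder to the knob, so best held round the lower body. This point is on its axis, 17 mm above its foot; z up.
- small_weight_mid (a point): Smaller brass weight, 100 g, standing upright: round, 24 mm across, 27 mm tall, with a narrower knob at the top; solid for contact, tapering from the shoulder to the knob, so best held round the lower body. This point is on its axis, 13.5 mm above its foot; z up.
- loupe_mid (a point): Folding loupe, folded shut, lying flat: a pale oblong 24 mm (x) by 38 mm (y) with round ends, 18 mm high, a dark lens between two thin plates; 45 g. This point is its centre, 9 mm above the desk; z up.
- red_tray: Red plastic tray fixed to the desk, empty at the start. Inside 84 x 84 mm, walls 4 mm thick, tops 12 mm above the desk; inner floor 4 mm above the desk. Origin: centre of its underside, on the desk; x and y along its sides, z up. A small tab sticks out 11 mm at its -x side.
- blue_tray: Blue plastic tray fixed to the desk, empty at the start. Inside 84 x 84 mm, walls 4 mm thick, tops 12 mm above the desk; inner floor 4 mm above the desk. Origin: centre of its underside, on the desk; x and y along its sides, z up. A small tab sticks out 11 mm at its -x side.
- white_tray: White plastic tray fixed to the desk, empty at the start. Inside 84 x 84 mm, walls 4 mm thick, tops 12 mm above the desk; inner floor 4 mm above the desk. Origin: centre of its underside, on the desk; x and y along its sides, z up. A small tab sticks out 11 mm at its -x side.
- wood_tray: Light wooden, grey-lined tray fixed to the desk, empty at the start. Inside 90 (x) x 136 (y) mm, walls 4 mm thick, tops 12 mm above the desk; inner floor 5 mm above the desk. Origin: centre of its underside, on the desk; x and y along its sides, z up. A small tab sticks out 11 mm at its -x side.
There are look-alikes about, which are no part of the job. Several things have the shape of the red_tray; the one meant has the colours described above.

How it is judged:
By the outcome, as a careful person would: the job done as asked, in the order asked, and still so for the second after the job is handed in, with the robot touching nothing.
It also fails if it takes over 109 s, if anything falls off the work surface, if the arm or the gripper's body presses on something with over 40 N, if the wrist force passes 120 N, or if a joint passes its speed limit or range.

## Robot

A 6-joint arm with a two-finger parallel gripper is mounted at the origin on a cart in front of the work surface, level with it; the furniture and walls round the work are solid. World frame = base frame: x ahead of the robot, y to its left, z up, the work surface at z = 0. Lengths are in mm, angles in rad, forces in N, time in s.
With the tool pointing down it reaches from about 350 to 925 mm from the base axis. Payload 6.4 kg.
Tool frame: the origin (TCP) lies midway between the tips of the shut fingers; the grasp point (between the pads) lies 19 mm behind it (robot.grip_depth is the distance from the TCP to the grasp point, in mm); z points along the fingers, y is the line along which they close (so a half turn about z gives the same grasp; the last joint's range is limited). The gripper opens to 85 mm and grips with 20 to 120 N. Pads are 22 mm wide; open, the fingers measure 114 mm over their backs; the gripper's body (76 mm by 85 mm) begins 54 mm behind the grasp point. The pads swing forward as they close: fully open they stand 13 mm farther back than shut.
Start: joints at [0.966, 0.245, 1.558, -0, 1.339, -0.174], TCP at [271.437, 590.623, 193.29] pointing down, gripper open.
Joint ranges: [-3.13, 3.13], [-1.02, 2.26], [0.13, 2.54], [-0.95, 4.09], [0.21, 2.88], [-2.74, 2.74]. Speed limits (rad/s): [2.57, 2.57, 3.14, 3.14, 3.14, 3.14].

## Interface

Orientations are given as a unit quaternion [x, y, z, w].
In Python, from plant import robot, imaging gives the robot as it stands. The module is installed in compiled form; this text tells all that it offers.
- The arm moves only by the tool send_rows, never from a script. Its arguments are lists of equal length, an entry for each row: "angular": the turn, a rotation vector about the tool's x, y, z in rad, a list of three; "slide": the shift along the tool's x, y, z in mm, a list of three; "grip": the gripper command: -1 is shut, 1 is fully open, values between are in proportion. In form: {"angular": [[ax, ay, az], ...], "slide": [[tx, ty, tz], ...], "grip": [grip, ...]}. A call has exactly 8 rows; each row shifts and turns the commanded pose from where the row before left it, along the tool's axes as they then stand; what a row does not reach is not made up. A row lasts 1/10 s, in which the tool goes at most 50 mm and 8.59 degrees, less where a joint would pass 70% of its speed; a pose out of reach is approached as far as the arm can. A call with a gripper value outside its range is refused whole. The fingers move at their own pace and stop on an object; the grip force is fixed at half the most. Time passes only in rows, so rows that do not move let the fingers close, or fill a call up. It gives the time, the measured TCP pose, the force, the opening and the grip force at its end, in the units of the state.
- robot.observe(): the state, without advancing time (a new reading comes with each control period).
- imaging.grab_frame(name): name is "scene" or "top"; returns (picture, depth): 420x560x3 uint8, blue, green, red; 420x560 float32, mm along the optical axis (not along the pixel's ray), 0 where there is no reading.
- imaging.calibration(name): a dict with "K" (3x3 intrinsics, pixels), "pose" (4x4, takes a point from camera to world coordinates). Camera axes: x right, y up, looking along -z (the intrinsics and any distortion apply to the point x, -y, -z); pixel columns grow to the right and rows downward; lengths in mm; the calibration is good to about 2 mm. A picture is of the moment at which its call begins. calibration takes no time and is no camera call.
- robot.finish_job(): hands the job in; it is judged then, once.
The state is a dict: "time_s": time; "qpos": joint angles; "joint_vel": joint speeds; "joint_torque": joint torques, N m; "eef_pos": TCP position; "ee_rot": TCP orientation; "force": force on the tool from outside, world axes, zero at the start; "moment": the same for the moment, N m; "opening": finger opening in mm; "grasp_force": force on a finger pad.
Only numpy, scipy, OpenCV 4.12 (cv2) and the standard library are available. Lean on these libraries where they do the work, as an engineer would, in place of code of your own. Each camera call takes 0.05 s, during which the arm holds its last target. There are 200 camera calls.

## Working session

There is one attempt and no reset: what is moved stays moved. The work goes in short steps, Python scripts to look and compute and a tool call to move; the robot and the scene stay as the last step left them, time stands still between calls to the robot, and variables do not carry over. Pictures are saved under pics/ and viewed, at most 14 in all, crops included, and the job is handed in when it is done.

Besides the shell and the picture viewer there is one more tool, called after ">>>" by a JSON object that holds its "api" and its "payload". send_rows: Moves the arm, as the interface text tells. Its arguments: {"type":"object","properties":{"angular":{"type":"array","items":{"type":"array","items":{"type":"number"}}},"slide":{"type":"array","items":{"type":"array","items":{"type":"number"}}},"grip":{"type":"array","items":{"type":"number"}}},"required":["angular","slide","grip"]}

```bash
mkdir -p pics; python3 - <<'E'
from plant import robot, imaging
import cv2,numpy as np
for n in("scene","top"):
    p,d=imaging.grab_frame(n); cv2.imwrite(f"pics/{n}0.png",p); np.save(n+"_d.npy",d)
    c=imaging.calibration(n); print(n,{k:(np.round(v,3).tolist() if k!='x' else 0) for k,v in c.items()})
s=robot.observe(); print(s)
E
```

```text
scene {'K': [[531.155, 0.0, 268.615], [0.0, 531.155, 206.518], [0.0, 0.0, 1.0]], 'pose': [[-0.554, 0.352, -0.755, -480.89], [-0.833, -0.234, 0.502, 733.019], [0.0, 0.906, 0.423, 658.77], [0.0, 0.0, 0.0, 1.0]]}
top {'K': [[501.727, 0.0, 277.028], [0.0, 501.727, 202.386], [0.0, 0.0, 1.0]], 'pose': [[0.028, 0.993, -0.115, 373.385], [-1.0, 0.029, 0.005, 57.478], [0.009, 0.115, 0.993, 1557.314], [0.0, 0.0, 0.0, 1.0]]}
{'time_s': 0.1, 'qpos': array([ 9.65896414e-01,  2.45752226e-01,  1.55890444e+00,  2.58967147e-06,
        1.33864323e+00, -1.74099511e-01]), 'joint_vel': array([ 3.34478027e-04, -3.43548016e-03, -3.34547566e-03, -4.73809130e-04,
        6.92879822e-04, -6.71534569e-05]), 'joint_torque': array([ 1.30339151e-03, -4.30668819e+01, -3.27130508e+01,  8.08643073e-07,
        2.79536951e-03, -1.24535848e-06]), 'eef_pos': array([271.11166625, 590.14952015, 192.27880661]), 'ee_rot': array([ 2.13738612e-01,  9.76890514e-01, -7.89207330e-04, -3.25307952e-04]), 'force': array([-0.06885695,  0.56752378, -0.64187731]), 'moment': array([-0.00679223,  0.00055782, -0.03947077]), 'grasp_force': 0.0, 'opening': 85.37053337766278}
```

View pics/scene0.png

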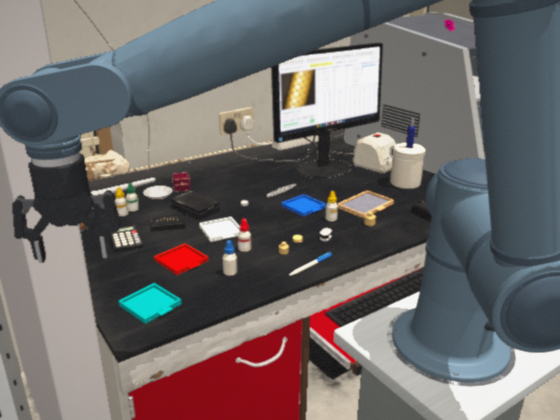

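View pics/top0.png

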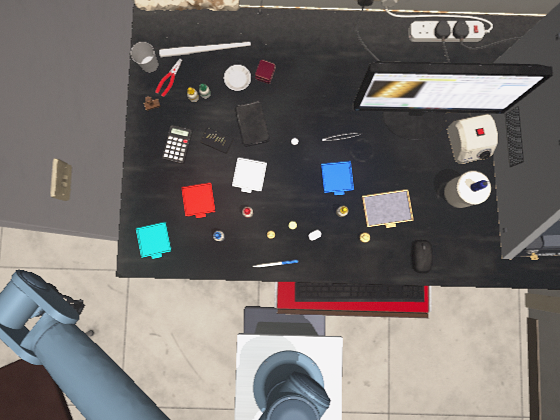

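The scene shows the trays, bottles, weights and loupe. In the top view the red tray is at (198,200), the blue tray (338,178), the white tray (249,175) and the wood tray (387,208). The red bottle is at (247,211), blue (218,235) and yellow (342,211). The loupe is probably at (315,235), with brass things at (271,234), (293,225) and (365,237). I'll zoom in on these.

```bash
cat > h.py <<'E'
import numpy as np,cv2
from plant import robot,imaging
def px2w(n,u,v,z):
    "intersect pixel ray with plane z"
    c=imaging.calibration(n);K,P=c["K"],c["pose"]
    r=np.linalg.inv(K)@np.array([u,v,1.]); r=P[:3,:3]@np.array([r[0],-r[1],-1]); o=P[:3,3]
    return o+r*(z-o[2])/r[2]
def cloud(n,d):
    c=imaging.calibration(n);K,P=c["K"],c["pose"]
    v,u=np.mgrid[:d.shape[0],:d.shape[1]]
    X=np.stack([(u-K[0,2])/K[0,0]*d,-(v-K[1,2])/K[1,1]*d,-d],-1)
    return X@P[:3,:3].T+P[:3,3]
E
python3 - <<'E'
from h import *
p=cv2.imread("pics/top0.png");s=cv2.imread("pics/scene0.png")
cv2.imwrite("pics/topc.png",cv2.resize(p[150:275,180:420],None,fx=3.3,fy=3.3,interpolation=cv2.INTER_CUBIC))
cv2.imwrite("pics/scenec.png",cv2.resize(s[180:290,190:410],None,fx=3.6,fy=3.6,interpolation=cv2.INTER_CUBIC))
d=np.load("top_d.npy");W=cloud("top",d)
hsv=cv2.cvtColor(p,cv2.COLOR_BGR2HSV)
m=((hsv[...,2]>70)).astype(np.uint8);m[:150]=0;m[275:]=0;m[:,:135]=0;m[:,420:]=0
n,l,st,ce=cv2.connectedComponentsWithStats(m)
for i in range(1,n):
    if st[i,4]<15: continue
    z=W[l==i]; ok=d[l==i]>0
    print(ce[i].round(1),st[i].tolist(),hsv[l==i].mean(0).round(),'zpct',np.percentile(z[ok][:,2],[10,50,95]).round(1) if ok.any() else None,'xy@z0',px2w("top",*ce[i],0)[:2].round(1), 'mean',z[ok].mean(0).round(1))
E
```

```text
[174.1 155.2] [163, 150, 23, 13, 204] [ 33.  18. 159.] zpct [ 7.5 12.9 19.1] xy@z0 [694.1 377.5] mean [691.4 374.9  12.7]
[222.5 185.6] [181, 157, 86, 61, 2295] [ 53.  89. 211.] zpct [-1.6  4.2 13.4] xy@z0 [601.8 221.3] mean [601.3 220.6   4.5]
[337.2 177. ] [321, 160, 33, 36, 967] [106. 178. 232.] zpct [-0.5  5.5 13.7] xy@z0 [ 639.8 -138. ] mean [ 638.9 -137.3    5.5]
[387.4 208. ] [362, 189, 52, 39, 1589] [109.  32. 191.] zpct [ 0.9  5.9 13.6] xy@z0 [ 546.4 -296.7] mean [ 545.8 -295.3    6.1]
[248.2 207. ] [239, 195, 25, 23, 204] [ 52.  61. 128.] zpct [-2.8  4.7 81.8] xy@z0 [536.6 138.2] mean [534.3 136.9  25.6]
[233.3 209.2] [226, 203, 15, 12, 66] [35. 30. 73.] zpct [-4.8 -0.7  4.6] xy@z0 [528.4 184.5] mean [ 5.284e+02  1.845e+02 -4.000e-01]
[342.1 210.8] [336, 205, 13, 12, 114] [ 22.  97. 168.] zpct [ 2. 48. 84.] xy@z0 [ 533.4 -154.9] mean [ 528.5 -148.4   47.1]
[292.2 224.8] [288, 221, 9, 9, 66] [ 28.  54. 211.] zpct [-1.2  6.7 12.4] xy@z0 [ 4.85e+02 -1.00e-01] mean [4.846e+02 1.000e-01 6.000e+00]
[153.1 239.8] [135, 222, 37, 37, 1015] [ 90. 199. 220.] zpct [-0.5  4.8 14.5] xy@z
[... 206 characters left out ...]
  69. 163.] zpct [ 4.5 49.2 83.9] xy@z0 [445.1 227.2] mean [442.8 221.8  49.3]
[270.6 234.2] [267, 230, 9, 9, 62] [ 23.  94. 209.] zpct [-0.6 18.  27.1] xy@z0 [454.  66.] mean [453.2  65.9  14.8]
[256.3 235.5] [252, 233, 11, 6, 23] [36. 20. 72.] zpct [-3.3  1.   4.9] xy@z0 [448.7 110.2] mean [4.487e+02 1.102e+02 3.000e-01]
[364.6 237.1] [359, 232, 12, 11, 98] [ 23.  93. 204.] zpct [ 1.3 23.5 33.9] xy@z0 [ 453.4 -225.9] mean [ 452.3 -222.    21.1]
[275.6 263.2] [252, 259, 47, 9, 167] [ 62.  60. 193.] zpct [-0.9  7.6 13.5] xy@z0 [365.1  48. ] mean [365.1  47.9   6.5]
[277.8 273.1] [270, 271, 15, 4, 33] [13. 20. 72.] zpct [-4.   0.1  4.9] xy@z0 [335.   40.3] mean [ 3.35e+02  4.03e+01 -1.00e-01]
```

View pics/topc.png

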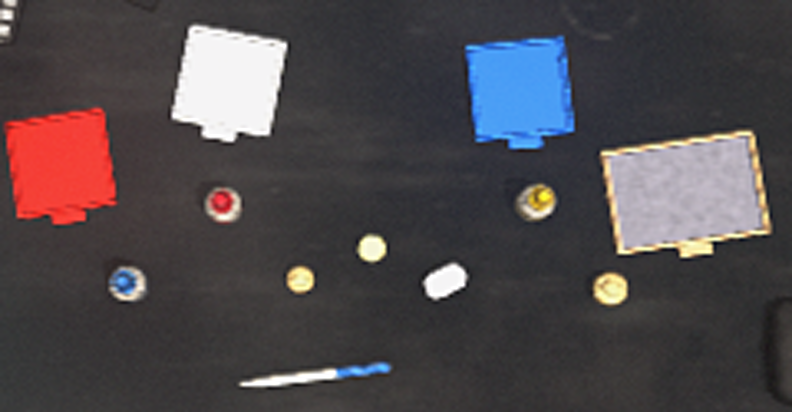

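View pics/scenec.png

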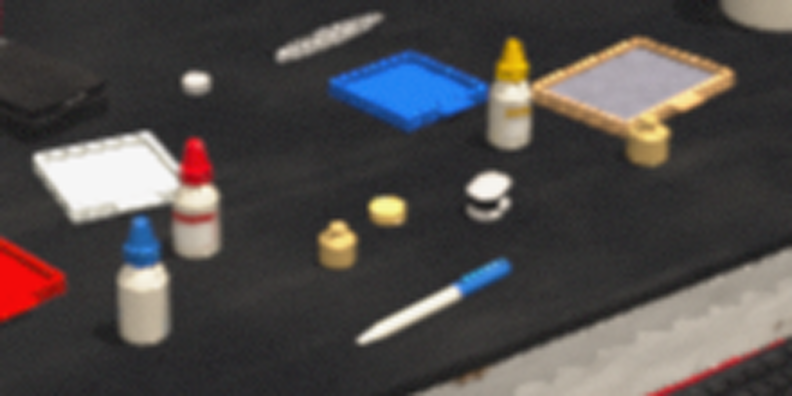

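The top crop shows a flat yellow disc at (293,225), which is a decoy. The weights are at (271,234), small, and (365,237), big. The loupe at (315,235) is tilted. Next I'll refine the positions, fit the trays and work out the yaws.

```bash
python3 - <<'E'
from h import *
p=cv2.imread("pics/top0.png");hsv=cv2.cvtColor(p,cv2.COLOR_BGR2HSV);H,S,V=[hsv[...,i].astype(int) for i in range(3)]
def comp(m,seed):
    n,l,st,ce=cv2.connectedComponentsWithStats(m.astype(np.uint8),connectivity=4)
    i=l[seed[1],seed[0]]; return l==i
def tray(name,m,seed,z=12):
    c=comp(m,seed).astype(np.uint8); k=np.ones((15,15),np.uint8)
    c=cv2.morphologyEx(cv2.morphologyEx(c,cv2.MORPH_CLOSE,np.ones((3,3),np.uint8)),cv2.MORPH_OPEN,cv2.getStructuringElement(cv2.MORPH_RECT,(13,13)))
    v,u=np.nonzero(c); w=np.array([px2w("top",a,b,z)[:2] for a,b in zip(u,v)],np.float32)
    r=cv2.minAreaRect(w); print(name,np.round(r[0],1),np.round(r[1],1),round(r[2],1))
tray('red',(S>150)&((H<10)|(H>170))&(V>90),(198,200))
tray('blue',(S>120)&(abs(H-106)<14)&(V>90),(338,178))
tray('white',(S<40)&(V>130),(249,175))
tray('wood',(V>110),(387,208))
d=np.load("top_d.npy");W=cloud("top",d)
for n,h,z,uv in (('redcap',None,80,(247,211)),('bluecap',106,80,(218,235)),('yelcap',25,80,(342,211))):
    m=(S>120)&(V>60)&(((H<10)|(H>170)) if h is None else abs(H-h)<12)
    b=np.zeros_like(m);b[uv[1]-9:uv[1]+9,uv[0]-9:uv[0]+9]=1;m&=b
    v,u=np.nonzero(m); print(n,len(u),u.mean().round(1),v.mean().round(1),px2w("top",u.mean(),v.mean(),68)[:2].round(1))
    q=b&(W[...,2]>25)&(W[...,2]<95); t=W[q]; print('  depth pts',len(t),((t.min(0)+t.max(0))/2).round(1),np.median(t,0).round(1))
for n,uv,z in (('big',(365,237),17),('small',(271,234),13),('loupe',(314,234),12)):
    c=comp(V>100,uv);v,u=np.nonzero(c);w=np.array([px2w("top",a,b,z)[:2] for a,b in zip(u,v)],np.float32)
    r=cv2.minAreaRect(w);print(n,len(u),w.mean(0).round(1),np.round(r[0],1),np.round(r[1],1),round(r[2],1))
    e,vec=np.linalg.eigh(np.cov(w.T));print('  long axis',vec[:,1].round(2),np.degrees(np.arctan2(vec[1,1],vec[0,1])).round(1))
E
```

```text
red [554.2 293.9] [97.3 92.9] 2.9
blue [ 639.4 -136. ] [91.7 94. ] 1.7
white [637.5 138.9] [91.7 93.6] 1.7Traceback (most recent call last):
  File "<stdin>", line 14, in <module>
  File "<stdin>", line 9, in tray
  File "h.py", line 5, in px2w
    c=imaging.calibration(n);K,P=c["K"],c["pose"]
ValueError: time passes only in moves, steps and waits
```

```bash
sed -i 's/^import numpy.*/import numpy as np,cv2,functools/; s/imaging.calibration(n);/cal(n);/' h.py; sed -i '2a cal=functools.cache(lambda n: imaging.calibration(n))' h.py
python3 - <<'E'
from h import *
p=cv2.imread("pics/top0.png");hsv=cv2.cvtColor(p,cv2.COLOR_BGR2HSV);H,S,V=[hsv[...,i].astype(int) for i in range(3)]
def comp(m,seed):
    n,l,st,ce=cv2.connectedComponentsWithStats(m.astype(np.uint8),connectivity=4)
    return l==l[seed[1],seed[0]]
def pts(m,z): v,u=np.nonzero(m); return np.array([px2w("top",a,b,z)[:2] for a,b in zip(u,v)],np.float32)
def tray(name,m,seed):
    c=cv2.morphologyEx(comp(m,seed).astype(np.uint8),cv2.MORPH_CLOSE,np.ones((3,3),np.uint8))
    c=cv2.morphologyEx(c,cv2.MORPH_OPEN,cv2.getStructuringElement(cv2.MORPH_ELLIPSE,(15,15)))
    r=cv2.minAreaRect(pts(c,12)); print(name,np.round(r[0],1),np.round(r[1],1),round(r[2],1),pts(c,12).mean(0).round(1))
tray('red',(S>150)&((H<10)|(H>170))&(V>90),(198,200))
tray('blue',(S>120)&(abs(H-106)<14)&(V>90),(338,178))
tray('white',(S<40)&(V>130),(249,175))
tray('wood',(V>110),(387,208))
d=np.load("top_d.npy");W=cloud("top",d)
for n,h,uv in (('redcap',None,(247,211)),('bluecap',106,(218,235)),('yelcap',25,(342,211))):
    m=(S>120)&(V>60)&(((H<10)|(H>170)) if h is None else abs(H-h)<12)
    b=np.zeros_like(m);b[uv[1]-9:uv[1]+9,uv[0]-9:uv[0]+9]=1;m&=b
    v,u=np.nonzero(m); print(n,len(u),u.mean().round(1),v.mean().round(1),px2w("top",u.mean(),v.mean(),68)[:2].round(1))
    t=W[b&(W[...,2]>25)&(W[...,2]<95)]; print('  depth pts',len(t),((t.min(0)+t.max(0))/2).round(1),np.median(t,0).round(1))
for n,uv,z in (('big',(365,237),17),('small',(271,234),13),('loupe',(314,234),12)):
    w=pts(comp(V>100,uv),z); r=cv2.minAreaRect(w);print(n,len(w),w.mean(0).round(1),np.round(r[0],1),np.round(r[1],1),round(r[2],1))
    e,vec=np.linalg.eigh(np.cov(w.T));print('  long axis',np.degrees(np.arctan2(vec[1,1],vec[0,1])).round(1))
E
```

```text
red [552.9 293.8] [99.8 94.5] 10.9 [554.6 294.9]
blue [ 637.1 -136.6] [100.   95.1] 7.0 [ 639.2 -136.5]
white [635.4 139.3] [ 94.8 100.2] 81.3 [637.8 139.1]
wood [ 542.7 -294.4] [107.2 147.4] 9.9 [ 545.6 -294. ]
redcap 35 246.7 210.8 [518.1 138.8]
  depth pts 87 [517.6 137.8  58.9] [516.  136.3  54.1]
bluecap 28 217.2 235.0 [443.4 223.6]
  depth pts 89 [443.1 221.5  58.5] [441.8 219.3  53.4]
yelcap 44 343.6 209.6 [ 530. -150.]
  depth pts 86 [ 529.3 -149.9   57.9] [ 527.2 -148.    54.2]
big 87 [ 452.3 -222.8] [ 452.8 -222.5] [30.7 27.7] 0.4
  long axis 121.7
small 57 [452.9  66.1] [452.3  66.2] [21.5 21.5] 1.7
  long axis 57.6
loupe 102 [455.3 -69.1] [455.4 -68.9] [24.7 41.5] 28.0
  long axis 117.6
```

>>> {"api": "send_rows", "payload": {"angular": [[0, 0, -0.144], [0, 0, -0.144], [0, 0, -0.143], [0, 0, 0], [0, 0, 0], [0, 0, 0], [0, 0, 0], [0, 0, 0]], "slide": [[0, 0, 0], [0, 0, 0], [0, 0, 0], [-20.5, -37.7, 3.5], [-20.5, -37.7, 3.5], [-20.5, -37.7, 3.5], [-20.5, -37.7, 3.5], [-20.5, -37.7, 3.5]], "grip": [1, 1, 1, 1, 1, 1, 1, 1]}}

```text
time_s: 0.9
eef_pos: [374.2, 400.4, 175.2]
ee_rot: [-0.0, 1.0, -0.0, -0.0]
force: [-0.1, -0.3, -0.1]
opening: 85.3
grasp_force: 0.0
```

>>> {"api": "send_rows", "payload": {"angular": [[0, 0, 0], [0, 0, 0], [0, 0, 0], [0, 0, 0], [0, 0, 0], [0, 0, 0], [0, 0, 0], [0, 0, 0]], "slide": [[-20.5, -37.7, 3.5], [-20.5, -37.7, 3.5], [-20.5, -37.7, 3.5], [-20.5, -37.7, 3.5], [-20.5, -37.7, 3.5], [-20.5, -37.7, 3.5], [-20.5, -37.7, 3.5], [0, 0, 0]], "grip": [1, 1, 1, 1, 1, 1, 1, 1]}}

```text
time_s: 1.7
eef_pos: [518.9, 134.4, 150.6]
ee_rot: [0.003, 1.0, -0.001, -0.0]
force: [-0.0, 0.5, -0.1]
opening: 85.6
grasp_force: 0.0
```

>>> {"api": "send_rows", "payload": {"angular": [[0, 0, 0], [0, 0, 0], [0, 0, 0], [0, 0, 0], [0, 0, 0], [0, 0, 0], [0, 0, 0], [0, 0, 0]], "slide": [[0, 0, 0], [0, 0, 25], [0, 0, 35], [0, 0, 35], [0, 0, 25], [0, 0, 14], [0, 0, 0], [0, 0, 0]], "grip": [1, 1, 1, 1, 1, 1, 1, 1]}}

```text
time_s: 2.5
eef_pos: [518.1, 138.9, 18.3]
ee_rot: [-0.001, 1.0, 0.0, 0.001]
force: [0.8, 0.1, 0.6]
opening: 85.4
grasp_force: 0.0
```

```bash
python3 - <<'E'
from h import *
p,d=imaging.grab_frame("scene");cv2.imwrite("pics/s1.png",cv2.resize(p[150:300,150:350],None,fx=4,fy=4,interpolation=cv2.INTER_CUBIC))
print(robot.observe()["eef_pos"])
E
```

```text
[518.79233701 138.7809064   18.91540881]
```

View pics/s1.png

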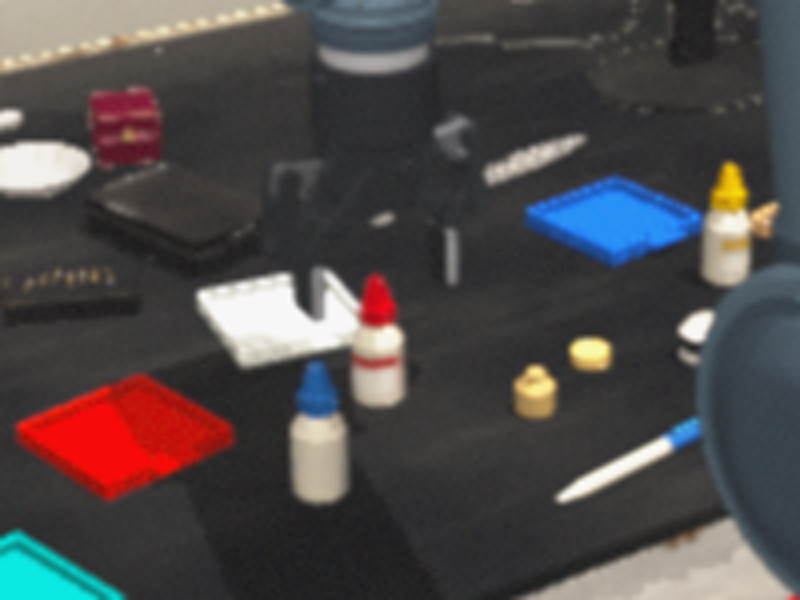

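The picture shows the bottle between the two fingers or in front of them, with the fingertips at about (229,228) and (263,220) in the full image. I'll check whether that agrees with the measured pose.

```bash
python3 - <<'E'
from h import *
c=cal("scene");K,P=c["K"],c["pose"]
def proj(X):
    q=np.linalg.inv(P)@np.r_[X,1];return (K@np.array([q[0],-q[1],-q[2]])/-q[2])[:2].round(1)
s=robot.observe();print(s["time_s"],s["eef_pos"].round(1))
for X in ((518,138,0),(518,138,84),(518,181,32),(518,96,32),(518,181,90),(518,96,90),(443,223,0),(453,66,0)): print(X,proj(X))
print('red foot',px2w("scene",244.5,249,3),'tips@32',px2w("scene",229,228,32),px2w("scene",263,220,32))
E
```

```text
2.55 [518.8 138.8  18.9]
(518, 138, 0) [245.6 249. ]
(518, 138, 84) [245.  218.9]
(518, 181, 32) [230.3 242.3]
(518, 96, 32) [259.6 233.3]
(518, 181, 90) [229.6 221.1]
(518, 96, 90) [259.5 212.6]
(443, 223, 0) [231.1 272.3]
(453, 66, 0) [284.1 251.8]
red foot [514.7930057  143.14137555   3.        ] tips@32 [586.04493402 145.79500473  32.        ] [576.37026501  47.85281406  32.        ]
```

```bash
python3 - <<'E'
from h import *
p,d=imaging.grab_frame("scene");W=cloud("scene",d)
b=(abs(W[...,0]-518)<25)&(abs(W[...,1]-138)<70)&(W[...,2]>8)&(W[...,2]<160)&(d>0)
for lo,hi in((66,96),(125,152),(178,215)):
    t=W[b&(W[...,1]>lo)&(W[...,1]<hi)]; t=t[np.argsort(t[:,2])]; print(len(t),t[:12].round(0).tolist())
q=cv2.convertScaleAbs(p[150:300,150:350],alpha=2.5,beta=30);cv2.imwrite("pics/s2.png",cv2.resize(q,None,fx=4,fy=4,interpolation=cv2.INTER_CUBIC))
E
```

```text
216 [[508.0, 95.0, 73.0], [508.0, 92.0, 75.0], [508.0, 95.0, 76.0], [512.0, 87.0, 78.0], [508.0, 95.0, 79.0], [506.0, 93.0, 79.0], [512.0, 87.0, 80.0], [508.0, 92.0, 81.0], [507.0, 96.0, 82.0], [526.0, 95.0, 83.0], [508.0, 92.0, 83.0], [511.0, 87.0, 84.0]]
336 [[508.0, 140.0, 8.0], [505.0, 145.0, 8.0], [505.0, 136.0, 8.0], [507.0, 149.0, 9.0], [510.0, 147.0, 9.0], [507.0, 138.0, 11.0], [508.0, 134.0, 12.0], [504.0, 145.0, 12.0], [503.0, 137.0, 12.0], [504.0, 148.0, 12.0], [511.0, 150.0, 13.0], [506.0, 144.0, 13.0]]
295 [[515.0, 188.0, 69.0], [524.0, 191.0, 71.0], [510.0, 188.0, 71.0], [515.0, 190.0, 72.0], [506.0, 187.0, 76.0], [506.0, 190.0, 76.0], [527.0, 194.0, 76.0], [514.0, 194.0, 77.0], [507.0, 184.0, 77.0], [512.0, 192.0, 77.0], [511.0, 190.0, 77.0], [506.0, 193.0, 77.0]]
```

View pics/s2.png

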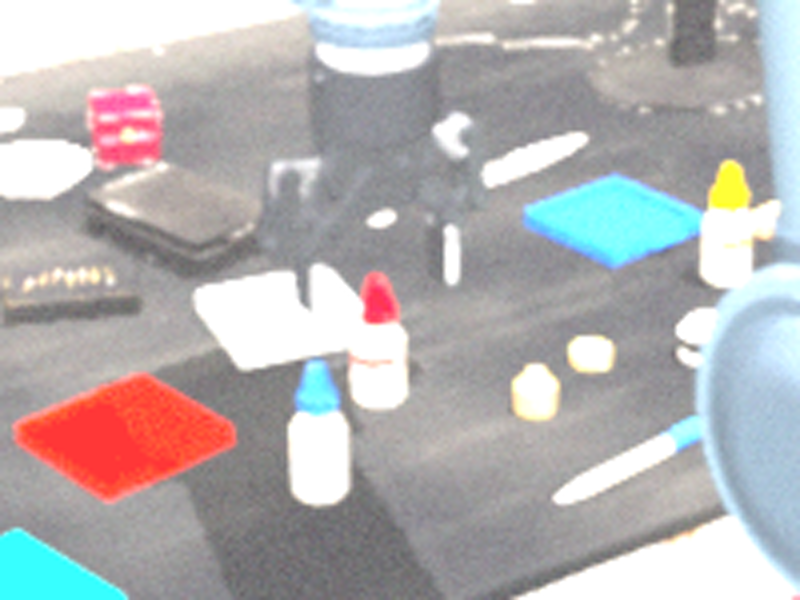

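Depth puts the fingertips at z≈70, but the reported pose implies about 31. I'll hold still for one call and measure again to rule out a stale image.

>>> {"api": "send_rows", "payload": {"angular": [[0, 0, 0], [0, 0, 0], [0, 0, 0], [0, 0, 0], [0, 0, 0], [0, 0, 0], [0, 0, 0], [0, 0, 0]], "slide": [[0, 0, 0], [0, 0, 0], [0, 0, 0], [0, 0, 0], [0, 0, 0], [0, 0, 0], [0, 0, 0], [0, 0, 0]], "grip": [0.3, 0.3, 0.3, 0.3, 0.3, 0.3, 0.3, 0.3]}}

```text
time_s: 3.4
eef_pos: [517.5, 138.3, 17.3]
ee_rot: [-0.0, 1.0, 0.0, -0.0]
force: [0.0, 0.6, 0.9]
opening: 55.6
grasp_force: 0.0
```

```bash
cat >> h.py <<'E'
def tips(x,y,save=None):
    "lowest finger points near commanded x,y (fingers closing along y)"
    p,d=imaging.grab_frame("scene");W=cloud("scene",d)
    b=(abs(W[...,0]-x)<25)&(d>0)&(W[...,2]>8)&(W[...,2]<250)
    for lo,hi in((20,70),(-70,-20)):
        t=W[b&(W[...,1]-y>lo)&(W[...,1]-y<hi)]; t=t[np.argsort(t[:,2])];print(len(t),t[:8].round(0).tolist())
    if save: cv2.imwrite(save,p)
    s=robot.observe();print(s["time_s"],s["eef_pos"].round(1),s["opening"],s["qpos"].round(3))
E
python3 - <<'E'
from h import *
tips(518,138,"pics/s3.png")
E
```

```text
996 [[519.0, 159.0, 20.0], [520.0, 158.0, 28.0], [515.0, 158.0, 30.0], [522.0, 173.0, 59.0], [515.0, 174.0, 60.0], [514.0, 172.0, 60.0], [508.0, 170.0, 61.0], [507.0, 173.0, 63.0]]
508 [[518.0, 112.0, 60.0], [513.0, 107.0, 61.0], [523.0, 112.0, 61.0], [518.0, 112.0, 63.0], [506.0, 114.0, 63.0], [512.0, 113.0, 63.0], [525.0, 114.0, 63.0], [507.0, 108.0, 64.0]]
3.45 [517.5 138.3  17.3] 55.645162643773176 [ 0.049  0.216  1.95  -0.     0.975 -1.522]
```

Still about 38 mm off after holding still. Closing here is a harmless test: stopping at 31 mm means the pads are on the body, 21 mm means they are on the cap.

>>> {"api": "send_rows", "payload": {"angular": [[0, 0, 0], [0, 0, 0], [0, 0, 0], [0, 0, 0], [0, 0, 0], [0, 0, 0], [0, 0, 0], [0, 0, 0]], "slide": [[0, 0, 0], [0, 0, 0], [0, 0, 0], [0, 0, 0], [0, 0, 0], [0, 0, 0], [0, 0, 0], [0, 0, 0]], "grip": [-0.1, -0.2, -0.3, -0.4, -0.4, -0.4, -0.4, -0.4]}}

```text
time_s: 4.25
eef_pos: [517.5, 138.3, 17.3]
ee_rot: [-0.0, 1.0, 0.0, -0.0]
force: [-0.3, 1.2, 0.3]
opening: 25.6
grasp_force: 0.0
```

```bash
python3 - <<'E'
from h import *
tips(518,138,"pics/s4.png")
p=cv2.imread("pics/s4.png");q=cv2.convertScaleAbs(p[170:270,180:310],alpha=2,beta=30);cv2.imwrite("pics/s4c.png",cv2.resize(q,None,fx=6,fy=6,interpolation=cv2.INTER_CUBIC))
E
```

```text
912 [[514.0, 159.0, 34.0], [519.0, 158.0, 42.0], [519.0, 158.0, 45.0], [528.0, 158.0, 55.0], [512.0, 159.0, 57.0], [517.0, 159.0, 57.0], [511.0, 160.0, 60.0], [524.0, 163.0, 61.0]]
321 [[514.0, 115.0, 62.0], [512.0, 116.0, 67.0], [512.0, 116.0, 69.0], [510.0, 117.0, 73.0], [512.0, 116.0, 75.0], [512.0, 116.0, 78.0], [512.0, 116.0, 80.0], [512.0, 116.0, 83.0]]
4.3 [517.5 138.3  17.3] 25.499805443191995 [ 0.049  0.216  1.95   0.     0.975 -1.522]
```

View pics/s4c.png

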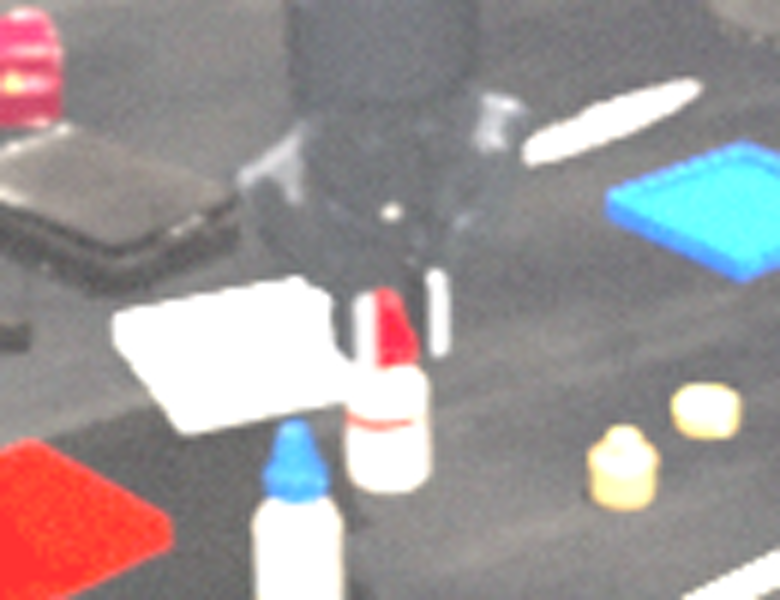

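At 25 mm there is still no contact, so the pads are beside the cap and the camera is right: the true tip height is about the reported z + 37 mm. I'll open, descend 36 mm and grip the body.

>>> {"api": "send_rows", "payload": {"angular": [[0, 0, 0], [0, 0, 0], [0, 0, 0], [0, 0, 0], [0, 0, 0], [0, 0, 0], [0, 0, 0], [0, 0, 0]], "slide": [[0, 0, 0], [0, 0, 0], [0, 0, 0], [0, 0, 9], [0, 0, 9], [0, 0, 9], [0, 0, 9], [0, 0, 0]], "grip": [0.5, 0.5, 0.5, 0.5, 0.5, 0.5, 0.5, 0.5]}}

```text
time_s: 5.1
eef_pos: [515.9, 138.2, -20.7]
ee_rot: [-0.0, 1.0, -0.0, -0.002]
force: [0.2, 0.2, 0.5]
opening: 63.9
grasp_force: 0.0
```

>>> {"api": "send_rows", "payload": {"angular": [[0, 0, 0], [0, 0, 0], [0, 0, 0], [0, 0, 0], [0, 0, 0], [0, 0, 0], [0, 0, 0], [0, 0, 0]], "slide": [[0, 0, 0], [0, 0, 0], [0, 0, 0], [0, 0, 0], [0, 0, 0], [0, 0, 0], [0, 0, 0], [0, 0, 0]], "grip": [0, -0.3, -1, -1, -1, -1, -1, -1]}}

```text
time_s: 5.9
eef_pos: [518.3, 138.3, -18.1]
ee_rot: [-0.0, 1.0, 0.0, 0.001]
force: [-0.2, -0.2, 4.5]
opening: 29.4
grasp_force: 59.3
```

>>> {"api": "send_rows", "payload": {"angular": [[0, 0, 0], [0, 0, 0], [0, 0, 0], [0, 0, 0], [0, 0, 0], [0, 0, 0], [0, 0, 0], [0, 0, 0]], "slide": [[0, 0, -20], [0, 0, -40], [-5, 20, 0], [-10, 40, 0], [-10, 40, 0], [-8, 36, 0], [-5, 20, 0], [0, 0, 0]], "grip": [-1, -1, -1, -1, -1, -1, -1, -1]}}

```text
time_s: 6.7
eef_pos: [554.9, 296.3, 40.4]
ee_rot: [-0.002, 1.0, -0.0, -0.001]
force: [0.3, -0.5, -0.4]
opening: 29.5
grasp_force: 59.4
```

>>> {"api": "send_rows", "payload": {"angular": [[0, 0, 0], [0, 0, 0], [0, 0, 0], [0, 0, 0], [0, 0, 0], [0, 0, 0], [0, 0, 0], [0, 0, 0]], "slide": [[0, 0, 20], [0, 0, 20], [0, 0, 10], [0, 0, 4], [0, 0, 0], [0, 0, 0], [0, 0, 0], [0, 0, 0]], "grip": [-1, -1, -1, -1, -1, -1, -1, -1]}}

```text
time_s: 7.5
eef_pos: [555.8, 294.3, -12.2]
ee_rot: [-0.0, 1.0, 0.0, 0.0]
force: [0.3, -1.1, -0.3]
opening: 29.3
grasp_force: 59.6
```

```bash
python3 - <<'E'
from h import *
tips(556,294,"pics/s5.png")
p=cv2.imread("pics/s5.png");q=cv2.convertScaleAbs(p[170:290,140:300],alpha=1.5,beta=20);cv2.imwrite("pics/s5c.png",cv2.resize(q,None,fx=5,fy=5,interpolation=cv2.INTER_CUBIC))
E
```

```text
1013 [[537.0, 338.0, 8.0], [576.0, 347.0, 8.0], [562.0, 345.0, 9.0], [580.0, 348.0, 9.0], [560.0, 344.0, 9.0], [569.0, 342.0, 10.0], [541.0, 342.0, 10.0], [558.0, 342.0, 10.0]]
471 [[565.0, 252.0, 8.0], [561.0, 257.0, 9.0], [578.0, 256.0, 9.0], [572.0, 257.0, 9.0], [556.0, 251.0, 9.0], [546.0, 253.0, 9.0], [547.0, 247.0, 9.0], [532.0, 250.0, 9.0]]
7.55 [555.7 294.3 -12.3] 29.636228869327148 [ 0.307  0.451  1.71  -0.     0.98  -1.264]
```

View pics/s5c.png

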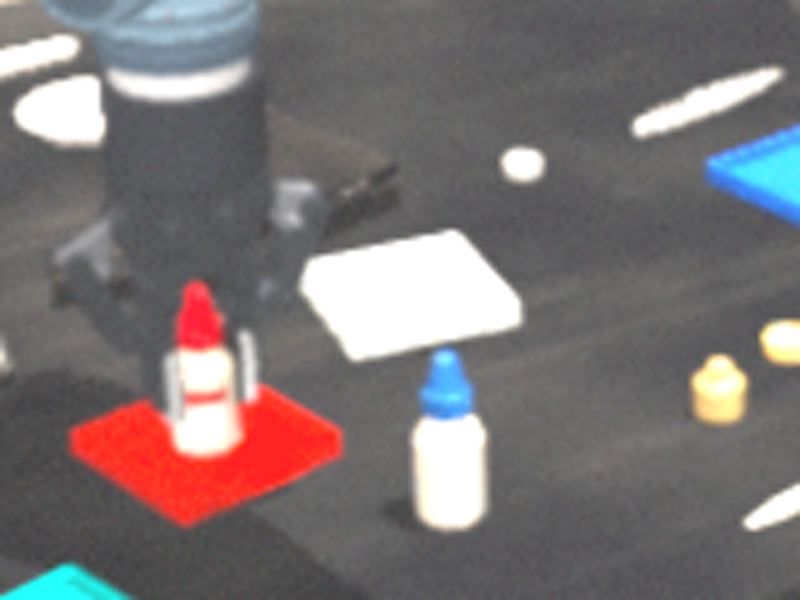

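The red bottle is upright in the middle of the red tray, about 2 mm above its floor. I'll lower it, release and move to the blue bottle.

>>> {"api": "send_rows", "payload": {"angular": [[0, 0, 0], [0, 0, 0], [0, 0, 0], [0, 0, 0], [0, 0, 0], [0, 0, 0], [0, 0, 0], [0, 0, 0]], "slide": [[0, 0, 1], [0, 0, 1], [0, 0, 0], [0, 0, 0], [0, 0, 0], [0, 0, 0], [0, 0, -20], [0, 0, -30]], "grip": [-1, -1, -1, -0.2, 0.2, 0.5, 0.5, 0.5]}}

```text
time_s: 8.35
eef_pos: [553.4, 293.5, 33.3]
ee_rot: [-0.0, 1.0, -0.001, -0.003]
force: [0.1, -0.2, -0.1]
opening: 63.9
grasp_force: 0.0
```

>>> {"api": "send_rows", "payload": {"angular": [[0, 0, 0], [0, 0, 0], [0, 0, 0], [0, 0, 0], [0, 0, 0], [0, 0, 0], [0, 0, 0], [0, 0, 0]], "slide": [[0, 0, -40], [0, 0, -20], [23, -14, 0], [35, -22, 0], [35, -22, 0], [20, -14, 0], [0, 0, 0], [0, 0, 0]], "grip": [0.5, 0.5, 0.5, 0.5, 0.5, 0.5, 0.5, 0.5]}}

```text
time_s: 9.15
eef_pos: [442.7, 222.3, 95.6]
ee_rot: [0.0, 1.0, 0.0, 0.001]
force: [0.6, 0.1, 0.5]
opening: 64.1
grasp_force: 0.0
```

>>> {"api": "send_rows", "payload": {"angular": [[0, 0, 0], [0, 0, 0], [0, 0, 0], [0, 0, 0], [0, 0, 0], [0, 0, 0], [0, 0, 0], [0, 0, 0]], "slide": [[0, 0, 25], [0, 0, 30], [0, 0, 30], [0, 0, 20], [0, 0, 9], [0, 0, 0], [0, 0, 0], [0, 0, 0]], "grip": [0.5, 0.5, 0.5, 0.5, 0.5, 0.5, 0, -0.3]}}

```text
time_s: 9.95
eef_pos: [444.0, 222.7, -17.3]
ee_rot: [-0.0, 1.0, 0.0, 0.001]
force: [-0.3, 0.4, 0.3]
opening: 35.5
grasp_force: 0.0
```

>>> {"api": "send_rows", "payload": {"angular": [[0, 0, 0], [0, 0, 0], [0, 0, 0], [0, 0, 0], [0, 0, 0], [0, 0, 0], [0, 0, 0], [0, 0, 0]], "slide": [[0, 0, 0], [0, 0, 0], [0, 0, 0], [0, 0, 0], [0, 0, 0], [0, 0, -20], [0, 0, -40], [0, 0, -40]], "grip": [-1, -1, -1, -1, -1, -1, -1, -1]}}

```text
time_s: 10.75
eef_pos: [441.3, 221.9, 81.7]
ee_rot: [-0.0, 1.0, -0.0, -0.001]
force: [0.6, -0.3, -0.5]
opening: 29.5
grasp_force: 59.3
```

>>> {"api": "send_rows", "payload": {"angular": [[0, 0, 0], [0, 0, 0], [0, 0, 0], [0, 0, 0], [0, 0, 0], [0, 0, 0], [0, 0, 0], [0, 0, 0]], "slide": [[-10, -18, 0], [-22, -40, 0], [-22, -40, 0], [-22, -40, 0], [-22, -40, 0], [-22, -40, 0], [-22, -40, 0], [-22, -40, 0]], "grip": [-1, -1, -1, -1, -1, -1, -1, -1]}}

```text
time_s: 11.55
eef_pos: [606.9, -77.4, 81.2]
ee_rot: [0.0, 1.0, 0.0, -0.0]
force: [1.5, 0.9, -1.1]
opening: 29.4
grasp_force: 59.4
```

>>> {"api": "send_rows", "payload": {"angular": [[0, 0, 0], [0, 0, 0], [0, 0, 0], [0, 0, 0], [0, 0, 0], [0, 0, 0], [0, 0, 0], [0, 0, 0]], "slide": [[-22, -40, 0], [-11, -20.5, 0], [0, 0, 0], [0, 0, 20], [0, 0, 30], [0, 0, 25], [0, 0, 15], [0, 0, 3]], "grip": [-1, -1, -1, -1, -1, -1, -1, -1]}}

```text
time_s: 12.35
eef_pos: [638.5, -135.1, -12.9]
ee_rot: [-0.0, 1.0, 0.001, -0.001]
force: [-0.4, 0.5, -0.4]
opening: 29.3
grasp_force: 59.5
```

>>> {"api": "send_rows", "payload": {"angular": [[0, 0, 0], [0, 0, 0], [0, 0, 0], [0, 0, 0], [0, 0, 0], [0, 0, 0], [0, 0, 0], [0, 0, 0]], "slide": [[0, 0, 0], [0, 0, 0], [0, 0, 1], [0, 0, 1], [0, 0, 0.5], [0, 0, 0], [0, 0, 0], [0, 0, 0]], "grip": [-1, -1, -1, -1, -1, -1, -1, -1]}}

```text
time_s: 13.15
eef_pos: [640.1, -136.4, -13.1]
ee_rot: [-0.0, 1.0, -0.0, 0.0]
force: [-2.0, 0.5, 5.7]
opening: 29.0
grasp_force: 60.1
```

>>> {"api": "send_rows", "payload": {"angular": [[0, 0, 0], [0, 0, 0], [0, 0, 0], [0, 0, 0], [0, 0, 0], [0, 0, 0], [0, 0, 0], [0, 0, 0]], "slide": [[0, 0, 0], [0, 0, 0], [0, 0, 0], [0, 0, 0], [0, 0, -10], [0, 0, -30], [0, 0, -40], [0, 0, -30]], "grip": [-0.2, 0.2, 0.5, 0.5, 0.5, 0.5, 0.5, 0.5]}}

```text
time_s: 13.95
eef_pos: [640.4, -136.5, 99.0]
ee_rot: [-0.0, 1.0, -0.0, 0.001]
force: [1.1, 0.2, -0.0]
opening: 63.9
grasp_force: 0.0
```

>>> {"api": "send_rows", "payload": {"angular": [[0, 0, 0], [0, 0, 0], [0, 0, 0], [0, 0, 0], [0, 0, 0], [0, 0, 0], [0, 0, 0], [0, 0, 0]], "slide": [[17.5, -8, 0], [40, -18, 0], [40, -18, 0], [40, -18, 0], [35, -16, 0], [15, -8, 0], [0, 0, 30], [0, 0, 30]], "grip": [0.5, 0.5, 0.5, 0.5, 0.5, 0.5, 0.5, 0.5]}}

```text
time_s: 14.75
eef_pos: [452.9, -223.8, 37.2]
ee_rot: [0.001, 1.0, -0.002, 0.002]
force: [1.2, -0.1, -0.8]
opening: 64.0
grasp_force: 0.0
```

>>> {"api": "send_rows", "payload": {"angular": [[0, 0, 0], [0, 0, 0], [0, 0, 0], [0, 0, 0], [0, 0, 0], [0, 0, 0], [0, 0, 0], [0, 0, 0]], "slide": [[0, 0, 20], [0, 0, 20], [0, 0, 10], [0, 0, 0], [0, 0, 0], [0, 0, 0], [0, 0, 0], [0, 0, 0]], "grip": [0.5, 0.5, 0.5, 0.3, 0.3, 0.3, 0.3, 0.3]}}

```text
time_s: 15.55
eef_pos: [452.6, -222.6, -13.5]
ee_rot: [-0.0, 1.0, -0.0, 0.001]
force: [-1.0, -0.2, 0.1]
opening: 55.5
grasp_force: 0.0
```

```bash
python3 - <<'E'
from h import *
tips(452,-222,"pics/s6.png")
p,d=imaging.grab_frame("top");W=cloud("top",d);np.save("top1_d.npy",d);cv2.imwrite("pics/t6.png",p)
p=cv2.imread("pics/s6.png");q=cv2.convertScaleAbs(p[170:290,250:410],alpha=1.5,beta=20);cv2.imwrite("pics/s6c.png",cv2.resize(q,None,fx=5,fy=5,interpolation=cv2.INTER_CUBIC))
E
```

```text
395 [[447.0, -186.0, 163.0], [448.0, -183.0, 166.0], [446.0, -185.0, 166.0], [443.0, -188.0, 166.0], [443.0, -185.0, 167.0], [446.0, -188.0, 168.0], [448.0, -183.0, 168.0], [430.0, -197.0, 168.0]]
5 [[429.0, -246.0, 197.0], [434.0, -251.0, 197.0], [441.0, -254.0, 197.0], [433.0, -246.0, 199.0], [431.0, -248.0, 220.0]]
15.6 [ 452.4 -222.5  -13.7] 55.625351197337345 [-0.682  0.209  2.033 -0.     0.898 -2.253]
```

View pics/s6c.png

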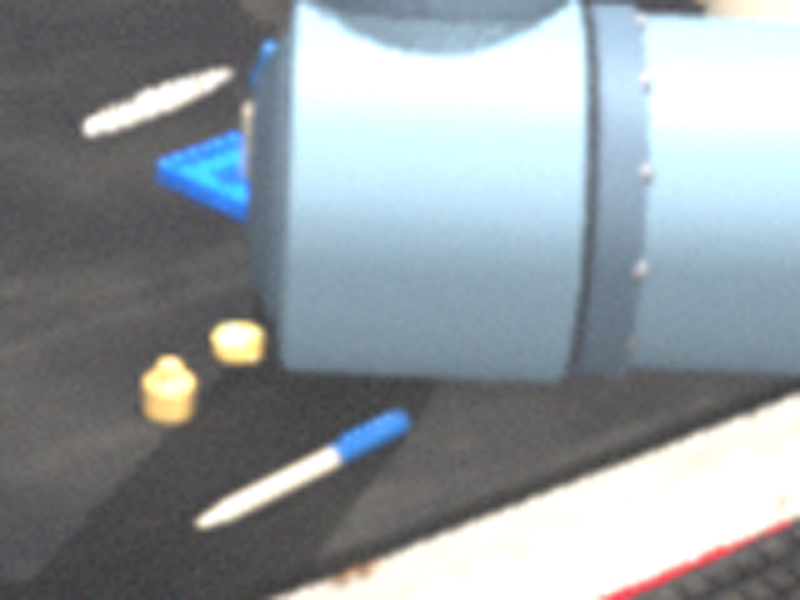

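The elbow blocks the view of the big weight, so I'll go by the calibrated height and descend gently.

>>> {"api": "send_rows", "payload": {"angular": [[0, 0, 0], [0, 0, 0], [0, 0, 0], [0, 0, 0], [0, 0, 0], [0, 0, 0], [0, 0, 0], [0, 0, 0]], "slide": [[0, 0, 6], [0, 0, 6], [0, 0, 5], [0, 0, 3], [0, 0, 0], [0, 0, 0], [0, 0, 0], [0, 0, 0]], "grip": [0.3, 0.3, 0.3, 0.3, 0.3, 0, -0.1, -0.1]}}

```text
time_s: 16.45
eef_pos: [452.3, -222.4, -34.0]
ee_rot: [-0.0, 1.0, -0.0, 0.0]
force: [-0.1, 0.4, 0.3]
opening: 38.2
grasp_force: 0.0
```

>>> {"api": "send_rows", "payload": {"angular": [[0, 0, 0], [0, 0, 0], [0, 0, 0], [0, 0, 0], [0, 0, 0], [0, 0, 0], [0, 0, 0], [0, 0, 0]], "slide": [[0, 0, 0], [0, 0, 0], [0, 0, 0], [0, 0, 0], [0, 0, 0], [0, 0, 0], [0, 0, 0], [0, 0, 0]], "grip": [-0.3, -1, -1, -1, -1, -1, -1, -1]}}

```text
time_s: 17.25
eef_pos: [452.4, -222.3, -33.7]
ee_rot: [-0.0, 1.0, -0.0, 0.0]
force: [-1.3, 1.0, 5.5]
opening: 27.7
grasp_force: 59.5
```

>>> {"api": "send_rows", "payload": {"angular": [[0, 0, 0], [0, 0, 0], [0, 0, 0], [0, 0, 0], [0, 0, 0], [0, 0, 0], [0, 0, 0], [0, 0, 0]], "slide": [[0, 0, -20], [0, 0, -30], [-16.5, -14.5, 0], [-32, -28, 0], [-32, -28, 0], [-22, -20, 0], [-10, -9, 0], [0, 0, 0]], "grip": [-1, -1, -1, -1, -1, -1, -1, -1]}}

```text
time_s: 18.05
eef_pos: [565.3, -322.8, 15.1]
ee_rot: [0.0, 1.0, -0.0, 0.0]
force: [0.1, 0.4, -2.6]
opening: 27.4
grasp_force: 59.9
```

>>> {"api": "send_rows", "payload": {"angular": [[0, 0, 0], [0, 0, 0], [0, 0, 0], [0, 0, 0], [0, 0, 0], [0, 0, 0], [0, 0, 0], [0, 0, 0]], "slide": [[0, 0, 15], [0, 0, 15], [0, 0, 8], [0, 0, 4], [0, 0, 0], [0, 0, 1], [0, 0, 1], [0, 0, 0]], "grip": [-1, -1, -1, -1, -1, -1, -1, -1]}}

```text
time_s: 18.85
eef_pos: [564.8, -321.9, -27.9]
ee_rot: [-0.0, 1.0, -0.0, 0.0]
force: [0.2, -0.1, -2.4]
opening: 27.7
grasp_force: 60.0
```

```bash
python3 - <<'E'
from h import *
print(robot.observe()["force"])
a,_=imaging.grab_frame("scene");b,_=imaging.grab_frame("top")
cv2.imwrite("pics/c7.png",np.hstack([cv2.resize(a[150:290,290:430],(400,400),interpolation=cv2.INTER_CUBIC),cv2.resize(b[150:270,310:430],(400,400),interpolation=cv2.INTER_CUBIC)]))
E
```

```text
[ 0.18997269 -0.12251328 -2.41831966]
```

View pics/c7.png

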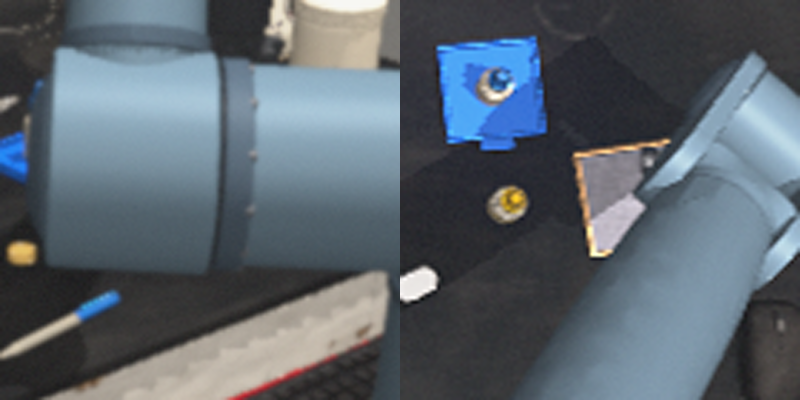

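Top view: the blue bottle stands in its tray and the yellow one is untouched. The weight still hangs (2.4 N), so I'll lower it the last bit and release with limited opening.

>>> {"api": "send_rows", "payload": {"angular": [[0, 0, 0], [0, 0, 0], [0, 0, 0], [0, 0, 0], [0, 0, 0], [0, 0, 0], [0, 0, 0], [0, 0, 0]], "slide": [[0, 0, 0.7], [0, 0, 0.7], [0, 0, 0], [0, 0, 0], [0, 0, 0], [0, 0, 0], [0, 0, 0], [0, 0, 0]], "grip": [-1, -1, -1, -1, -1, -1, -1, -1]}}

```text
time_s: 19.75
eef_pos: [564.9, -321.9, -28.7]
ee_rot: [-0.0, 1.0, -0.0, 0.0]
force: [-2.2, 1.6, 5.1]
opening: 27.8
grasp_force: 60.7
```

>>> {"api": "send_rows", "payload": {"angular": [[0, 0, 0], [0, 0, 0], [0, 0, 0], [0, 0, 0], [0, 0, 0], [0, 0, 0], [0, 0, 0], [0, 0, 0]], "slide": [[0, 0, 0], [0, 0, 0], [0, 0, 0], [0, 0, -10], [0, 0, -20], [0, 0, -40], [0, 0, -40], [0, 0, 0]], "grip": [-0.15, -0.06, -0.06, -0.06, -0.06, 0.3, 0.3, 0.3]}}

```text
time_s: 20.55
eef_pos: [568.7, -325.0, 88.7]
ee_rot: [-0.0, 1.0, -0.004, 0.005]
force: [1.6, 0.0, 0.1]
opening: 55.5
grasp_force: 0.0
```

>>> {"api": "send_rows", "payload": {"angular": [[0, 0, 0], [0, 0, 0], [0, 0, 0], [0, 0, 0], [0, 0, 0], [0, 0, 0], [0, 0, 0], [0, 0, 0]], "slide": [[6, 22, 0], [12.5, 43, 0], [12.5, 43, 0], [12.5, 43, 0], [12.5, 43, 0], [12.5, 43, 0], [12.5, 43, 0], [12.5, 43, 0]], "grip": [0.2, 0.2, 0.2, 0.2, 0.2, 0.2, 0.2, 0.2]}}

```text
time_s: 21.35
eef_pos: [470.4, 2.8, 80.6]
ee_rot: [0.0, 1.0, -0.0, 0.0]
force: [-0.2, 0.9, 0.6]
opening: 51.3
grasp_force: 0.0
```

>>> {"api": "send_rows", "payload": {"angular": [[0, 0, 0], [0, 0, 0], [0, 0, 0], [0, 0, 0], [0, 0, 0], [0, 0, 0], [0, 0, 0], [0, 0, 0]], "slide": [[12.5, 43, 0], [6.5, 22, 0], [0, 0, 20], [0, 0, 30], [0, 0, 25], [0, 0, 10], [0, 0, 0], [0, 0, 0]], "grip": [0.2, 0.2, 0.2, 0.2, 0.2, 0.2, 0.2, 0.2]}}

```text
time_s: 22.15
eef_pos: [452.9, 66.1, -3.7]
ee_rot: [-0.0, 1.0, -0.0, 0.001]
force: [0.7, -0.2, 1.1]
opening: 51.0
grasp_force: 0.0
```

```bash
python3 - <<'E'
from h import *
tips(452,66,"pics/s8.png");b,_=imaging.grab_frame("top");a=cv2.imread("pics/s8.png")
cv2.imwrite("pics/c8.png",np.hstack([cv2.resize(a[180:280,235:335],(400,400),interpolation=cv2.INTER_CUBIC),cv2.resize(b[170:270,320:420],(400,400),interpolation=cv2.INTER_CUBIC)]))
E
```

```text
1181 [[448.0, 100.0, 37.0], [454.0, 99.0, 37.0], [444.0, 99.0, 39.0], [447.0, 98.0, 40.0], [446.0, 101.0, 42.0], [442.0, 95.0, 42.0], [445.0, 93.0, 42.0], [448.0, 99.0, 43.0]]
488 [[476.0, -3.0, 8.0], [463.0, 42.0, 38.0], [455.0, 41.0, 39.0], [447.0, 41.0, 39.0], [455.0, 44.0, 40.0], [447.0, 44.0, 40.0], [464.0, 41.0, 41.0], [444.0, 40.0, 41.0]]
22.2 [453.3  66.1  -3.3] 51.18903101518646 [-0.104  0.087  2.148 -0.     0.904 -1.674]
```

View pics/c8.png

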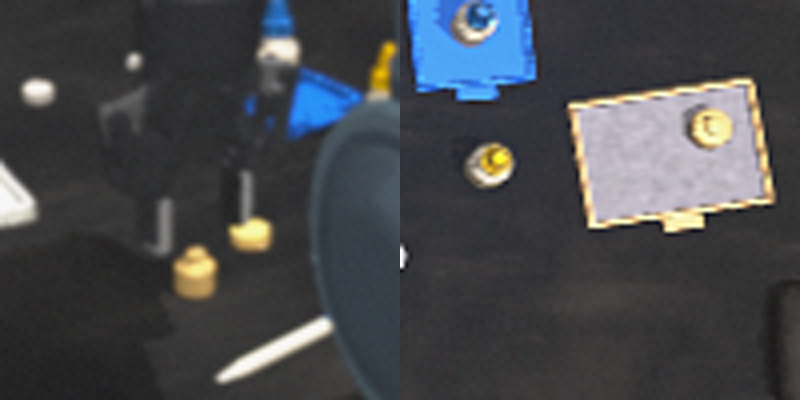

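The big weight stands in the wood tray. The tip heights again give an offset of about 37.5. Now I'll grip the small weight.

>>> {"api": "send_rows", "payload": {"angular": [[0, 0, 0], [0, 0, 0], [0, 0, 0], [0, 0, 0], [0, 0, 0], [0, 0, 0], [0, 0, 0], [0, 0, 0]], "slide": [[0, 0, 10], [0, 0, 10], [0, 0, 6], [0, 0, 4], [0, 0, 0], [0, 0, 0], [0, 0, 0], [0, 0, 0]], "grip": [0.2, 0.2, 0.2, 0.2, 0.2, 0, -0.2, -0.3]}}

```text
time_s: 23.05
eef_pos: [452.4, 66.2, -34.3]
ee_rot: [-0.0, 1.0, -0.0, 0.0]
force: [-0.1, 0.5, 0.1]
opening: 30.0
grasp_force: 0.0
```

>>> {"api": "send_rows", "payload": {"angular": [[0, 0, 0], [0, 0, 0], [0, 0, 0], [0, 0, 0], [0, 0, 0], [0, 0, 0], [0, 0, 0], [0, 0, 0]], "slide": [[0, 0, 0], [0, 0, 0], [0, 0, 0], [0, 0, 0], [0, 0, 0], [0, 0, 0], [0, 0, 0], [0, 0, 0]], "grip": [-0.4, -1, -1, -1, -1, -1, -1, -1]}}

```text
time_s: 23.85
eef_pos: [452.4, 66.2, -34.1]
ee_rot: [-0.0, 1.0, -0.0, 0.0]
force: [-1.4, -0.2, 6.0]
opening: 21.4
grasp_force: 58.8
```

>>> {"api": "send_rows", "payload": {"angular": [[0, 0, 0], [0, 0, 0], [0, 0, 0], [0, 0, 0], [0, 0, 0], [0, 0, 0], [0, 0, 0], [0, 0, 0]], "slide": [[0, 0, -20], [0, 0, -40], [0, 0, -40], [0, 0, -20], [-5, -21, 0], [-9, -40, 0], [-9, -40, 0], [-9, -40, 0]], "grip": [-1, -1, -1, -1, -1, -1, -1, -1]}}

```text
time_s: 24.65
eef_pos: [484.0, -76.0, 85.1]
ee_rot: [-0.0, 1.0, 0.0, 0.0]
force: [0.1, -1.1, -0.6]
opening: 21.3
grasp_force: 59.2
```

>>> {"api": "send_rows", "payload": {"angular": [[0, 0, 0], [0, 0, 0], [0, 0, 0], [0, 0, 0], [0, 0, 0], [0, 0, 0], [0, 0, 0], [0, 0, 0]], "slide": [[-9, -40, 0], [-9, -40, 0], [-9, -40, 0], [-9, -40, 0], [-6.5, -31, 0], [0, 0, 0], [0, 0, 20], [0, 0, 35]], "grip": [-1, -1, -1, -1, -1, -1, -1, -1]}}

```text
time_s: 25.45
eef_pos: [528.4, -266.8, 32.0]
ee_rot: [-0.0, 1.0, -0.002, 0.002]
force: [-0.9, -0.4, -0.5]
opening: 21.3
grasp_force: 59.3
```

>>> {"api": "send_rows", "payload": {"angular": [[0, 0, 0], [0, 0, 0], [0, 0, 0], [0, 0, 0], [0, 0, 0], [0, 0, 0], [0, 0, 0], [0, 0, 0]], "slide": [[0, 0, 35], [0, 0, 18], [0, 0, 5], [0, 0, 0], [0, 0, 1], [0, 0, 0.7], [0, 0, 0], [0, 0, 0]], "grip": [-1, -1, -1, -1, -1, -1, -1, -1]}}

```text
time_s: 26.25
eef_pos: [526.8, -265.7, -29.1]
ee_rot: [-0.0, 1.0, -0.0, 0.0]
force: [0.6, 0.4, -0.3]
opening: 20.9
grasp_force: 59.4
```

>>> {"api": "send_rows", "payload": {"angular": [[0, 0, 0], [0, 0, 0], [0, 0, 0], [0, 0, 0], [0, 0, 0], [0, 0, 0], [0, 0, 0], [0, 0, 0]], "slide": [[0, 0, 0.5], [0, 0, 0.5], [0, 0, 0], [0, 0, 0], [0, 0, 0], [0, 0, 0], [0, 0, 0], [0, 0, 0]], "grip": [-1, -1, -1, -1, -1, -1, -1, -1]}}

```text
time_s: 27.05
eef_pos: [526.8, -265.7, -29.1]
ee_rot: [-0.0, 1.0, 0.0, -0.0]
force: [-3.3, 2.9, 8.1]
opening: 21.1
grasp_force: 60.3
```

>>> {"api": "send_rows", "payload": {"angular": [[0, 0, 0], [0, 0, 0], [0, 0, 0], [0, 0, 0], [0, 0, 0], [0, 0, 0], [0, 0, 0], [0, 0, 0]], "slide": [[0, 0, 0], [0, 0, 0], [0, 0, 0], [0, 0, -10], [0, 0, -30], [0, 0, -40], [0, 0, -40], [0, 0, 0]], "grip": [-0.25, -0.18, -0.18, -0.18, -0.18, 0.2, 0.2, 0.2]}}

```text
time_s: 27.85
eef_pos: [530.7, -268.7, 97.4]
ee_rot: [-0.0, 1.0, -0.004, 0.005]
force: [-0.0, -0.9, 1.3]
opening: 51.2
grasp_force: 0.0
```

>>> {"api": "send_rows", "payload": {"angular": [[0, 0, 0], [0, 0, 0], [0, 0, 0], [0, 0, 0], [0, 0, 0], [0, 0, 0], [0, 0, 0.136], [0, 0, 0.136]], "slide": [[6, 16, 0], [14, 39, 0], [14, 39, 0], [14, 39, 0], [14, 39, 0], [9.5, 25, 0], [0, 0, 0], [0, 0, 0]], "grip": [0.2, 0.2, 0.2, 0.2, 0.2, 0.2, 0.2, 0.2]}}

```text
time_s: 28.65
eef_pos: [454.6, -67.8, 89.7]
ee_rot: [0.137, 0.991, -0.0, 0.0]
force: [-0.2, -0.3, 0.1]
opening: 51.2
grasp_force: 0.0
```

>>> {"api": "send_rows", "payload": {"angular": [[0, 0, 0.136], [0, 0, 0.136], [0, 0, 0.136], [0, 0, 0.136], [0, 0, 0.136], [0, 0, 0.137], [0, 0, 0], [0, 0, 0]], "slide": [[0, 0, 0], [0, 0, 0], [0, 0, 0], [0, 0, 0], [0, 0, 0], [0, 0, 0], [0, 0, 30], [0, 0, 30]], "grip": [0.2, 0.2, 0.2, 0.2, 0.2, 0.2, 0.2, 0.2]}}

```text
time_s: 29.45
eef_pos: [456.2, -69.2, 30.0]
ee_rot: [0.518, 0.855, 0.0, 0.002]
force: [-0.3, -0.3, -0.3]
opening: 51.2
grasp_force: 0.0
```

>>> {"api": "send_rows", "payload": {"angular": [[0, 0, 0], [0, 0, 0], [0, 0, 0], [0, 0, 0], [0, 0, 0], [0, 0, 0], [0, 0, 0], [0, 0, 0]], "slide": [[0, 0, 25], [0, 0, 10], [0, 0, 0], [0, 0, 0], [0, 0, 0], [0, 0, 0], [0, 0, 0], [0, 0, 0]], "grip": [0.2, 0.2, 0.2, 0.2, 0.2, 0.2, 0.2, 0.2]}}

```text
time_s: 30.25
eef_pos: [455.4, -68.8, -4.9]
ee_rot: [0.518, 0.855, 0.0, 0.0]
force: [-0.4, 0.0, -0.5]
opening: 51.3
grasp_force: 0.0
```

```bash
python3 - <<'E'
from h import *
s=robot.observe();print(s["eef_pos"],s["ee_rot"],s["qpos"])
a,_=imaging.grab_frame("scene");b,_=imaging.grab_frame("top");cv2.imwrite("pics/s9.png",a)
cv2.imwrite("pics/c9.png",np.hstack([cv2.resize(a[180:280,270:370],(400,400),interpolation=cv2.INTER_CUBIC),cv2.resize(b[160:280,300:420],(400,400),interpolation=cv2.INTER_CUBIC)]))
E
```

```text
[455.36909508 -68.84772703  -4.8852949 ] [5.17882089e-01 8.55451911e-01 5.76696353e-05 4.09303626e-04] [-3.97047725e-01  9.66703249e-02  2.14145999e+00 -7.74076429e-06
  9.02635668e-01 -8.79092536e-01]
```

View pics/c9.png

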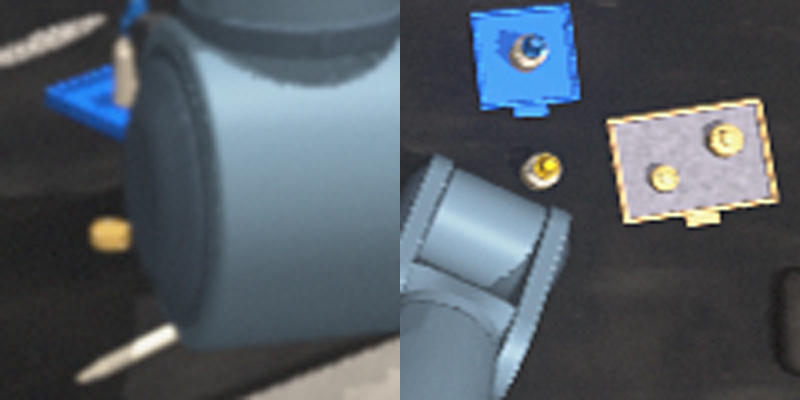

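Both weights are standing in the wood tray. Now I'll descend and grip the loupe.

>>> {"api": "send_rows", "payload": {"angular": [[0, 0, 0], [0, 0, 0], [0, 0, 0], [0, 0, 0], [0, 0, 0], [0, 0, 0], [0, 0, 0], [0, 0, 0]], "slide": [[0, 0, 10], [0, 0, 10], [0, 0, 6], [0, 0, 4], [0, 0, 0], [0, 0, 0], [0, 0, 0], [0, 0, 0]], "grip": [0.2, 0.2, 0.2, 0.2, 0.2, 0, -0.2, -0.3]}}

```text
time_s: 31.15
eef_pos: [455.4, -68.9, -35.0]
ee_rot: [0.518, 0.855, 0.0, 0.0]
force: [-0.3, -0.4, -0.2]
opening: 29.8
grasp_force: 0.0
```

>>> {"api": "send_rows", "payload": {"angular": [[0, 0, 0], [0, 0, 0], [0, 0, 0], [0, 0, 0], [0, 0, 0], [0, 0, 0], [0, 0, 0], [0, 0, 0]], "slide": [[0, 0, 0], [0, 0, 0], [0, 0, 0], [0, 0, 0], [0, 0, 0], [0, 0, 0], [0, 0, 0], [0, 0, 0]], "grip": [-0.4, -1, -1, -1, -1, -1, -1, -1]}}

```text
time_s: 31.95
eef_pos: [455.3, -68.8, -34.8]
ee_rot: [0.518, 0.855, 0.0, 0.0]
force: [-2.0, 0.2, 5.7]
opening: 21.1
grasp_force: 58.4
```

>>> {"api": "send_rows", "payload": {"angular": [[0, 0, 0], [0, 0, 0], [0, 0, 0], [0, 0, 0], [0, 0, 0], [0, 0, 0], [0, 0, 0], [0, 0, 0]], "slide": [[0, 0, -20], [0, 0, -40], [7, 18.5, 0], [14.2, 37, 0], [14.2, 37, 0], [14.2, 37, 0], [14.2, 37, 0], [14.2, 37, 0]], "grip": [-1, -1, -1, -1, -1, -1, -1, -1]}}

```text
time_s: 32.75
eef_pos: [599.8, 96.1, 24.2]
ee_rot: [0.518, 0.855, -0.0, -0.0]
force: [0.4, -1.2, 0.8]
opening: 21.5
grasp_force: 58.9
```

>>> {"api": "send_rows", "payload": {"angular": [[0, 0, 0], [0, 0, 0], [0, 0, 0], [0, 0, 0], [0, 0, 0], [0, 0, 0], [0, 0, 0], [0, 0, 0]], "slide": [[14.2, 37, 0], [7.1, 18.5, 0], [0, 0, 0], [0, 0, 20], [0, 0, 25], [0, 0, 8], [0, 0, 0], [0, 0, 0]], "grip": [-1, -1, -1, -1, -1, -1, -1, -1]}}

```text
time_s: 33.55
eef_pos: [638.3, 138.7, -28.1]
ee_rot: [0.518, 0.855, -0.0, -0.0]
force: [0.0, -0.7, -0.3]
opening: 21.2
grasp_force: 59.3
```

```bash
python3 - <<'E'
from h import *
a,_=imaging.grab_frame("scene");s=robot.observe();print(s["eef_pos"],s["force"])
cv2.imwrite("pics/c10.png",cv2.resize(a[180:280,150:290],None,fx=5,fy=5,interpolation=cv2.INTER_CUBIC))
E
```

```text
[638.54723136 138.83513801 -27.90705225] [ 0.01759651 -0.54463831 -0.27581429]
```

View pics/c10.png

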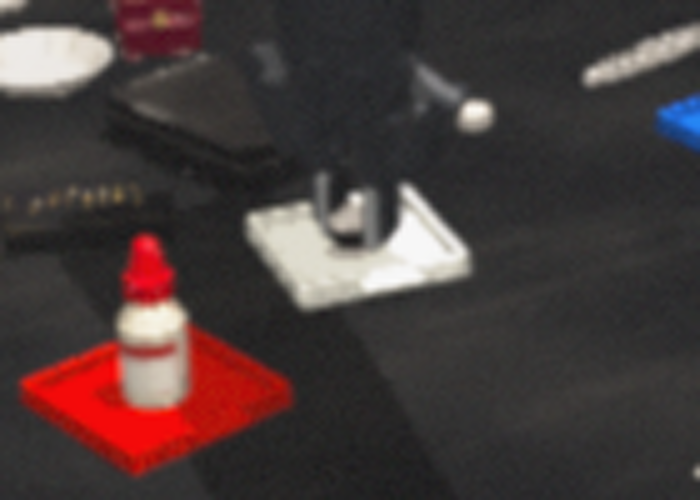

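The red bottle is standing in its tray, and the loupe is held level over the middle of the white tray. I'll lower it until it touches.

>>> {"api": "send_rows", "payload": {"angular": [[0, 0, 0], [0, 0, 0], [0, 0, 0], [0, 0, 0], [0, 0, 0], [0, 0, 0], [0, 0, 0], [0, 0, 0]], "slide": [[0, 0, 1], [0, 0, 1], [0, 0, 0.7], [0, 0, 0.5], [0, 0, 0], [0, 0, 0], [0, 0, 0], [0, 0, 0]], "grip": [-1, -1, -1, -1, -1, -1, -1, -1]}}

```text
time_s: 34.4
eef_pos: [638.7, 139.3, -30.8]
ee_rot: [0.518, 0.855, -0.0, 0.0]
force: [-2.7, -0.5, 5.6]
opening: 21.2
grasp_force: 59.8
```

>>> {"api": "send_rows", "payload": {"angular": [[0, 0, 0], [0, 0, 0], [0, 0, 0], [0, 0, 0], [0, 0, 0], [0, 0, 0], [0, 0, 0], [0, 0, 0]], "slide": [[0, 0, 0], [0, 0, 0], [0, 0, 0], [0, 0, -10], [0, 0, -20], [0, 0, -40], [0, 0, -40], [0, 0, -40]], "grip": [-0.25, -0.18, -0.18, -0.18, -0.18, -0.18, 0, 0]}}

```text
time_s: 35.2
eef_pos: [638.4, 139.3, 120.7]
ee_rot: [0.518, 0.855, 0.0, 0.0]
force: [0.8, -0.7, -0.3]
opening: 42.5
grasp_force: 0.0
```

>>> {"api": "send_rows", "payload": {"angular": [[0, 0, 0], [0, 0, 0], [0, 0, 0], [0, 0, 0], [0, 0, 0], [0, 0, 0], [0, 0, 0], [0, 0, 0]], "slide": [[10, -20, 0], [20, -35, 0], [20, -35, 0], [20, -35, 0], [20, -35, 0], [10, -20, 0], [0, 0, 0], [0, 0, 0]], "grip": [0, 0, 0, 0, 0, 0, 0, 0]}}

```text
time_s: 36.0
eef_pos: [433.4, 144.5, 119.4]
ee_rot: [0.518, 0.855, 0.001, 0.001]
force: [0.3, -0.9, -0.1]
opening: 42.5
grasp_force: 0.0
```

```bash
python3 - <<'E'
from h import *
b,_=imaging.grab_frame("top");a,_=imaging.grab_frame("scene")
cv2.imwrite("pics/c11.png",np.vstack([cv2.resize(b[140:280,150:430],(600,300),interpolation=cv2.INTER_CUBIC),cv2.resize(a[160:290,140:400],(600,300),interpolation=cv2.INTER_CUBIC)]))
E
```

```text
(no output)
```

View pics/c11.png

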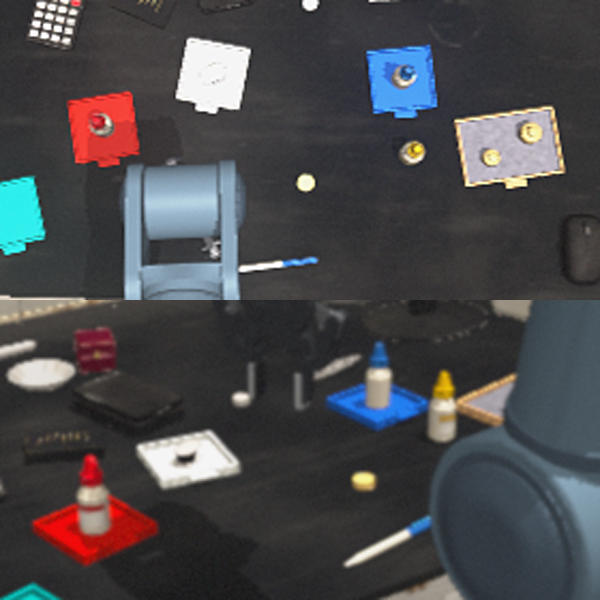

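All five things are in their trays: the bottles and weights stand, the loupe lies flat in the white tray, and the yellow bottle has not moved. The gripper is clear, so I'm handing in.

```bash
python3 -c "
from plant import robot
print(robot.finish_job())"
```

```text
the job is handed in; nothing more can be done
None
```

The job is handed in at about 36 s on the robot's clock: the last picture showed all five items in their trays, bottles and weights upright and the loupe flat, with the yellow-capped bottle left where it was.

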